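# Load the ribbon reel on the label printer's splined spindle

### The arm

A 6-joint arm with a two-finger parallel gripper is mounted at the origin on the work surface; the furniture and walls round the work are solid. World frame = base frame: x ahead of the robot, y to its left, z up, the work surface at z = 0. Lengths are in m, angles in rad, forces in N, time in s.
With the tool pointing down it reaches from about 0.375 to 0.925 m from the base axis. Payload 5.7 kg.
Tool frame: the origin (TCP) lies at the very end of the fingers, on their centre line; the grasp point (between the pads) lies 19 mm behind it; z points along the fingers, y is the line along which they close (so a half turn about z gives the same grasp; the last joint's range is limited). The gripper opens to 88 mm and grips with 3 to 60 N. Pads are 20 mm wide; open, the fingers measure 115 mm over their backs; the gripper's body (75 mm by 178 mm) begins 61 mm behind the grasp point.
Start: joints at [1.121, 0.359, 1.51, -0, 1.272, -0.115], TCP at [0.197, 0.567, 0.223] pointing down, gripper open.
Joint ranges: [-2.97, 2.97], [-1.01, 2.36], [0.21, 2.38], [-0.96, 4.11], [0.2, 2.71], [-2.98, 2.98]. Speed limits (rad/s): [2.39, 2.39, 3.14, 3.14, 3.14, 3.14].

### API

Orientations are given as a unit quaternion [x, y, z, w].
In Python, from cell import env gives the robot as it stands. The module is installed in compiled form; this text tells all that it offers.
- The arm moves only by the tool drive_tool, never from a script. Its argument "plan" is a list of rows, each a list of 6 numbers: the shift along the world's x, y, z normalised to -1 to 1, where 1 is 0.1 m, then the turn, a rotation vector about the world's x, y, z normalised to -1 to 1, where 1 is pi rad. In form: [[dx, dy, dz, rx, ry, rz], ...]. A call has 1 to 20 rows; each row is the pose to reach, as a shift and turn from the pose commanded when the call began, turning the shorter way round; what a row does not reach only later rows make up. A row lasts 1/12 s, in which the tool goes at most 41.7 mm and 7.16 degrees, less where a joint would pass 70% of its speed; a pose out of reach is approached as far as the arm can. A call with a number of a shift or a turn outside -1 to 1 is refused whole. A call with a gripper value outside its range is refused whole. "claw" is the closure, from 0 (fully open) to 1 (shut), set as the call begins (left out, the last holds). The fingers move at their own pace and stop on an object; "force" is the grip in N (left out, the last holds). Time passes only in rows, so rows that repeat a pose let the fingers close. It gives the time, the measured TCP pose, the force and the opening at its end, in the units of the state.
- env.get_obs(): the state, without advancing time (a new reading comes with each control period).
- env.get_image(name): name is "side" or "top"; returns the picture (420x560x3 uint8, red, green, blue); there is no depth.
- env.calibration(name): a dict with "fx", "fy", "cx", "cy" (pixels), "eye" and "rotation" of the camera in the world. Camera axes: x right, y down, z forward; pixel columns grow to the right and rows downward; lengths in m; the calibration is good to about 2 mm. A picture is of the moment at which its call begins. calibration takes no time and is no camera call.
- env.hand_in(): hands the job in, once; it reports no verdict.
The state is a dict: "time": time; "qpos": joint angles; "dq": joint speeds; "joint_torque": joint torques, N m; "ee_pos": TCP position; "orientation": TCP orientation; "force": force on the tool from outside, world axes, zero at the start; "ft_torque": the same for the moment, N m; "width": finger opening in m.
Only numpy, scipy, OpenCV 4.12 (cv2) and the standard library are available. Lean on these libraries where they do the work, as an engineer would, in place of code of your own. Each camera call takes 0.05 s, during which the arm holds its last target. There are 200 camera calls.

### The job

Take the white ribbon reel by its collar and load it, collar up, on the steel splined spindle of the grey label printer: press it gently (stay well under 25 N) and rock it about the spindle until the teeth mesh, then slide it down fully home on the printer's deck and let go. Then swing the blue keeper arm by its orange knob in over the reel's flange as far as it goes, and leave the other things on the desk where they are.

Things in the scene. Friction and masses are not known exactly. Their poses are not given: they have to be found in the camera images.
- reel_collar (a point): Loose white ribbon reel, 180 g, stands on the desk, collar up. Point on its axis at the height to grip, 44 mm above its underside; z up along the axis. Flanged drum, diameter 68, from 0 to 22 mm above the underside; above it a round knurled collar, diameter 40, from 22 to 56 mm, closed on top. The bore opens downwards.
- reel_foot (a point): Centre of the reel's underside; axes as reel_collar. The blind bore has four inner teeth 90 degrees apart (one on this x axis), 14.6 mm wide, from 1 to 20 mm above the underside, tips on a circle of diameter 31, roots at diameter 44; it is 37 mm deep.
- spindle_foot (a point): On the axis of the upright splined steel spindle, at deck height (40 mm over the desk); z up; turns with the printer, NOT the spindle. Core diameter 26, its nose tapers from 25 mm up to diameter 16 at 32 mm above the deck. Four ribs 90 degrees apart, 9 mm wide, 41 over the ribs, up to 22 mm above the deck. Their angle about the axis is unknown and differs each time.
- printer: Grey label printer, fixed; origin on the spindle axis at desk height, x towards its low black cover (51 mm high); spans x -75 to 100, y -105 to 55 mm; deck 40 high. Spindle stiff to turn (0.3 N m). A reel not meshed rests on the ribs, underside 21 mm above the deck; meshed (play about 4.5 degrees or 1.3 mm either way) it slides down; home, it is on the deck.
- keeper (a joint): Keeper: flat blue bar 79 mm long on an upright hinge. 0 = swung out along the printer's right edge; grows counter-clockwise from above to its stop at 1.05 rad, tip over the reel's top flange. Starts at 0 to 0.15. Light (0.03 N m), stays where left. It passes 4 mm above the flange of a reel that is home and hits a reel that is not.
- keeper_knob (a point): Upright orange knob on the keeper arm, diameter 16, from 31 to 65 mm above the deck; this point lies on its axis 51 mm above the deck (91 mm over the desk), 45 mm from the keeper's pivot.
- keeper_pivot (a point): On the keeper's upright hinge axis, at the height of keeper_knob.
- hole_punch: dark hole punch, 72x116x54 mm, loose, a bystander; origin at the centre of its underside.
- stapler: dark grey stapler, 34x145x47 mm, loose, a bystander; origin at the centre of its underside.
- calculator: pocket calculator, 118x68x13 mm, loose, a bystander; origin at the centre of its underside.
- glasses_case: brown glasses case, 60x155x41 mm, loose, a bystander; origin at the centre of its underside.
- reel: The ribbon reel; origin at the centre of its underside.

How it is judged:
By the outcome, as a careful person would: the job done as asked, in the order asked, and still so for the second after the job is handed in, with the robot touching nothing.
It also fails if it takes over 72 s, if anything falls off the work surface, if the arm or the gripper's body presses on something with over 40 N, if the wrist force passes 120 N, or if a joint passes its speed limit or range.

## Working session

There is one attempt and no reset: what is moved stays moved. The work goes in short steps, Python scripts to look and compute and a tool call to move; the robot and the scene stay as the last step left them, time stands still between calls to the robot, and variables do not carry over. Pictures are saved under pics/ and viewed, on a budget of 10 in all, crops included, one or two more only if the job needs it, and the job is handed in when it is done.

Besides the shell and the picture viewer there is one more tool, called after "Emit:" as name([rows], argument=value, ...), one row to a line, values as JSON. drive_tool: Moves the arm, as the interface text tells. Its arguments: {"type":"object","properties":{"plan":{"type":"array"},"claw":{"type":"number"},"force":{"type":"number"}},"required":["plan"]}

```bash
mkdir -p pics; cat > h.py <<'E'
import numpy as np, cv2
from cell import env
def grab(n,f=None):
    im=env.get_image(n)
    if f: cv2.imwrite('pics/'+f,im[:,:,::-1])
    return im
def ray(n,u,v):
    c=env.calibration(n); d=np.array([(u-c['cx'])/c['fx'],(v-c['cy'])/c['fy'],1.])
    return np.array(c['eye']),np.array(c['rotation'])@d
def onz(n,u,v,z):
    e,d=ray(n,u,v); return e+d*(z-e[2])/d[2]
def proj(n,p):
    c=env.calibration(n); q=np.array(c['rotation']).T@(np.array(p)-np.array(c['eye']))
    return np.array([c['cx']+c['fx']*q[0]/q[2],c['cy']+c['fy']*q[1]/q[2]])
E
python3 - <<'E'
from h import *
grab('top','t1.png');grab('side','s1.png')
for n in('top','side'):print(env.calibration(n))
print(env.get_obs())
E
```

```text
{'fx': 439.6465654028267, 'fy': 439.6465654028267, 'cx': 278.0732573403721, 'cy': 216.22937867800897, 'eye': array([0.27616047, 0.00311952, 1.26903677]), 'rotation': array([-0.6969546 ,  0.71518427, -0.02935636,  0.04363428])}
{'fx': 434.3604351882961, 'fy': 434.3604351882961, 'cx': 282.834442855238, 'cy': 204.82493621823437, 'eye': array([ 0.38334906, -0.94268968,  0.61867878]), 'rotation': array([ 0.86532883, -0.01444987, -0.00227572, -0.50099105])}
{'time': 0.1, 'qpos': array([ 1.12093745e+00,  3.59479299e-01,  1.51131275e+00, -2.43070755e-05,
        1.27251562e+00, -1.15082081e-01]), 'dq': array([-0.00046852, -0.00161763, -0.00377699, -0.00238706,  0.00054915,
       -0.00015655]), 'joint_torque': array([ 7.62149443e-05, -5.16354954e+01, -2.71407759e+01,  6.74038916e-02,
        2.76369439e-02, -8.19599040e-05]), 'ee_pos': array([0.19686597, 0.5661197 , 0.22187044]), 'orientation': array([ 1.66604227e-01,  9.86023476e-01, -8.26762464e-04, -2.27859028e-04]), 'force': array([-0.7739586 ,  0.35292556, -0.05777697]), 'ft_torque': array([-0.01048915, -0.02874204, -0.04615992]), 'width': 0.08766396612249715}
```

View pics/t1.png

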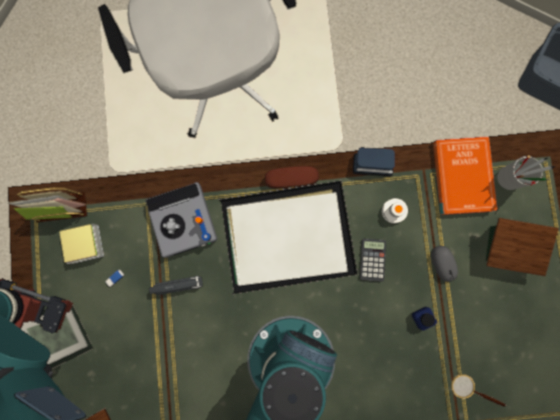

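View pics/s1.png

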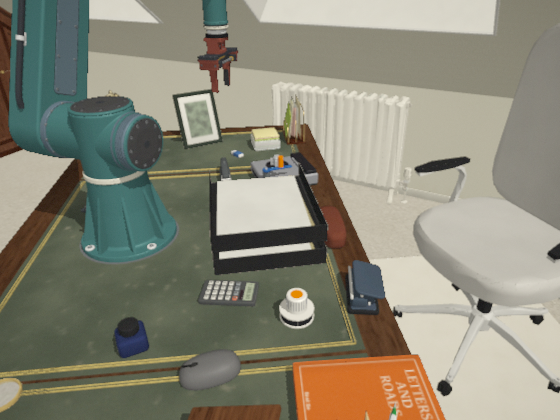

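```bash
python3 - <<'E'
s=open('h.py').read()
s=s.replace("import numpy as np, cv2","import numpy as np, cv2\nfrom scipy.spatial.transform import Rotation as R").replace("np.array(c['rotation'])@d","R.from_quat(c['rotation']).apply(d)").replace("np.array(c['rotation']).T@(np.array(p)-np.array(c['eye']))","R.from_quat(c['rotation']).inv().apply(np.array(p)-np.array(c['eye']))")
open('h.py','w').write(s)
from h import *
t=cv2.imread('pics/t1.png');s=cv2.imread('pics/s1.png')
def cr(im,x,y,w,h,W,H):return cv2.resize(im[y:y+h,x:x+w],(W,H),interpolation=cv2.INTER_CUBIC)
a=cr(t,140,175,80,90,400,450);b=cr(t,370,185,50,50,400,450)
c=cr(s,240,140,90,50,400,150*400//400);d=cr(s,270,280,60,50,400,150)
cv2.imwrite('pics/c1.png',np.vstack([np.hstack([a,b]),np.hstack([c,d])]))
print(onz('top',172,226,.072),onz('top',395,210,.056),onz('top',198,219,.105),onz('side',296,296,.056))
E
```

```text
[0.38142332 0.31768037 0.072     ] [ 0.41080023 -0.29732104  0.056     ] [0.39543608 0.23920755 0.105     ] [ 0.41237753 -0.31268964  0.056     ]
```

View pics/c1.png

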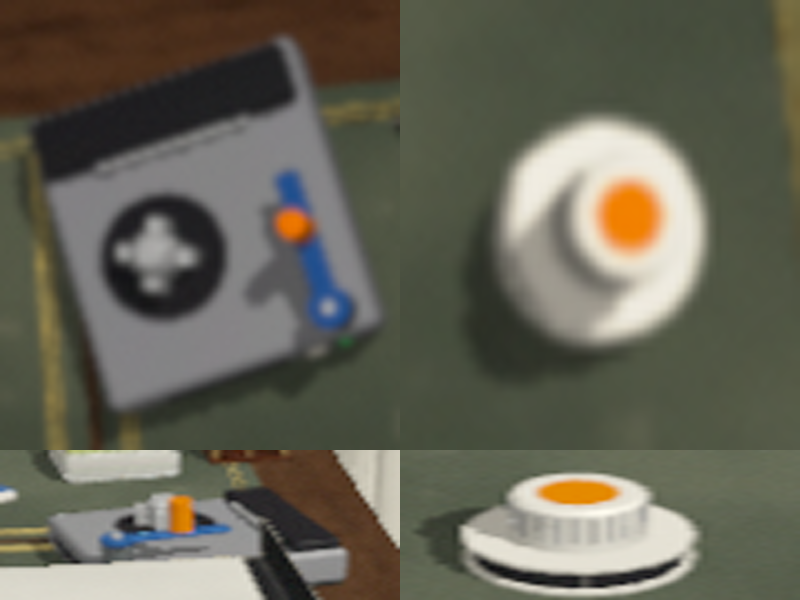

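```bash
cat >> h.py <<'E'
def blobs(n,im,lo,hi,box,amin=4):
    hsv=cv2.cvtColor(im,cv2.COLOR_RGB2HSV);m=cv2.inRange(hsv,lo,hi);z=np.zeros_like(m);x,y,w,h=box;z[y:y+h,x:x+w]=m[y:y+h,x:x+w]
    k,l,s,c=cv2.connectedComponentsWithStats(z);return [(s[i,4],c[i].round(2),s[i,:4]) for i in range(1,k) if s[i,4]>=amin]
E
python3 - <<'E'
from h import *
t=cv2.imread('pics/t1.png')[:,:,::-1].copy();s=cv2.imread('pics/s1.png')[:,:,::-1].copy()
O=((5,150,120),(20,255,255));B=((100,120,60),(125,255,255))
tr=blobs('t',t,*O,(370,185,50,50));print(tr)
sr=blobs('s',s,*O,(270,280,60,50));print(sr)
print('reel',onz('top',*tr[0][1],.056),onz('side',*sr[0][1],.056))
tk=blobs('t',t,*O,(180,190,40,60));sk=blobs('s',s,*O,(240,140,90,50));print(tk,sk)
print('knob',onz('top',*tk[0][1],.105),[onz('side',*k[1],.091) for k in sk])
print('blue',blobs('t',t,*B,(180,190,40,60)))
print('pivot',onz('top',140+331/5-.4,175+306/5-.4,.072))
# black disc & bright spindle
g=t[:,:,1]
tip=lambda u,v:onz('top',140+u/5-.4,175+v/5-.4,.062)
P=[tip(122,252),tip(198,257),tip(161,213),tip(154,290)]
print('ribs',P,[np.degrees(np.arctan2(*(P[i]-P[j])[[1,0]])) for i,j in((0,1),(2,3))],np.mean(P,0))
print('disc',onz('top',140+164.5/5-.4,175+257/5-.4,.04))
C=[onz('top',140+u/5-.4,175+v/5-.4,.04) for u,v in((48,185),(118,408),(380,315))];print('corners',C)
b=blobs('t',t,(0,0,120),(180,40,255),(158,212,28,28));print(b)
print('side spindle',blobs('s',s,(0,0,120),(180,50,255),(268,150,20,20)))
E
```

```text
[(np.int32(39), array([398.1 , 208.64]), array([395, 206,   7,   7], dtype=int32))]
[(np.int32(67), array([296.22, 293.78]), array([291, 290,  12,   8], dtype=int32))]
reel [ 0.41434764 -0.30603278  0.056     ] [ 0.41310477 -0.30646263  0.056     ]
[(np.int32(33), array([198.15, 219.67]), array([195, 217,   8,   6], dtype=int32))] [(np.int32(50), array([280.6 , 160.78]), array([278, 155,   6,  12], dtype=int32))]
knob [0.39362719 0.23881602 0.105     ] [array([0.39385772, 0.23839608, 0.091     ])]
blue [(np.int32(23), array([197.78, 212.61]), array([196, 210,   5,   6], dtype=int32)), (np.int32(82), array([204.04, 232.34]), array([200, 224,  10,  17], dtype=int32))]
pivot [0.35207158 0.22475859 0.072     ]
ribs [array([0.38567198, 0.34258666, 0.062     ]), array([0.38177277, 0.30027792, 0.062     ]), array([0.4068165 , 0.32087164, 0.062     ]), array([0.36411138, 0.32475015, 0.062     ])] [np.float64(84.73444499476831), np.float64(-5.189407905607538)] [0.38459316 0.32212159 0.062     ]
disc [0.3841998  0.32467262 0.04      ]
corners [array([0.42687419, 0.39100053, 0.04      ]), array([0.30002998, 0.35084061, 0.04      ]), array([0.34832989, 0.20313339, 0.04      ])]
[(np.int32(160), array([166.59, 221.11]), array([158, 212,  28,  28], dtype=int32)), (np.int32(82), array([170.73, 224.37]), array([164, 219,  15,  10], dtype=int32)), (np.int32(7), array([170.29, 231.  ]), array([169, 230,   3,   3], dtype=int32)), (np.int32(35), array([182.51, 236.77]), array([176, 231,  10,   9], dtype=int32))]
side spindle [(np.int32(87), array([273.89, 159.76]), array([268, 154,  12,  13], dtype=int32)), (np.int32(20), array([285.7, 158.5]), array([284, 156,   4,   6], dtype=int32)), (np.int32(12), array([283.75, 168.75]), array([279, 168,   9,   2], dtype=int32))]
```

Emit:
drive_tool([
  [1, -1, 0, 0, 0, 0],
  [1, -1, 0, 0, 0, 0],
  [1, -1, 0, 0, 0, 0],
  [1, -1, 0, 0, 0, 0],
  [1, -1, 0, 0, 0, 0],
], claw=0)

```text
time: 0.52
ee_pos: [0.2993, 0.4639, 0.2223]
orientation: [0.168, 0.986, -0.001, 0.0]
force: [-0.6, 0.1, 0.3]
width: 0.0877
```

Emit:
drive_tool([
  [1, -1, 0, 0, 0, 0],
  [1, -1, 0, 0, 0, 0],
  [1, -1, 0, 0, 0, 0],
  [1, -1, 0, 0, 0, 0],
])

```text
time: 0.85
ee_pos: [0.3994, 0.3646, 0.2225]
orientation: [0.167, 0.986, -0.0, 0.001]
force: [0.4, -0.5, 0.5]
width: 0.0878
```

Emit:
drive_tool([
  [1, -1, 0, 0, 0, 0],
  [1, -1, 0, 0, 0, 0],
  [1, -1, 0, 0, 0, 0],
  [1, -1, 0, 0, 0, 0],
])

```text
time: 1.18
ee_pos: [0.5003, 0.2644, 0.2225]
orientation: [0.167, 0.986, -0.0, 0.001]
force: [0.6, -0.2, 0.4]
width: 0.0878
```

Emit:
drive_tool([
  [0, -1, 0, 0, 0, 0],
  [0, -1, 0, 0, 0, 0],
  [0, -1, 0, 0, 0, 0],
])

```text
time: 1.43
ee_pos: [0.4965, 0.1638, 0.2221]
orientation: [0.167, 0.986, -0.001, -0.001]
force: [0.3, 0.2, 0.4]
width: 0.0877
```

Emit:
drive_tool([
  [0, -1, 0, 0, 0, 0],
  [0, -1, 0, 0, 0, 0],
  [0, -1, 0, 0, 0, 0],
])

```text
time: 1.68
ee_pos: [0.4968, 0.0639, 0.2224]
orientation: [0.167, 0.986, -0.001, -0.0]
force: [0.4, 0.6, -0.1]
width: 0.0878
```

Emit:
drive_tool([
  [0, -1, 0, 0, 0, 0],
  [0, -1, 0, 0, 0, 0],
  [0, -1, 0, 0, 0, 0],
])

```text
time: 1.93
ee_pos: [0.4974, -0.0363, 0.2226]
orientation: [0.167, 0.986, -0.001, 0.0]
force: [0.2, 0.4, 0.0]
width: 0.0877
```

Emit:
drive_tool([
  [0, -1, 0, 0, 0, 0],
  [0, -1, 0, 0, 0, 0],
  [0, -1, 0, 0, 0, 0],
  [0, -1, 0, 0, 0, 0],
])

```text
time: 2.27
ee_pos: [0.4979, -0.1361, 0.2225]
orientation: [0.168, 0.986, -0.0, 0.0]
force: [0.5, 1.0, 0.2]
width: 0.0877
```

Emit:
drive_tool([
  [-0.8, -1, 0, 0, 0, 0],
  [-0.8, -1, 0, 0, 0, 0],
  [-0.8, -1, 0, 0, 0, 0],
  [-0.8, -1, 0, 0, 0, 0],
  [-0.8, -1, 0, 0, 0, 0],
  [-0.8, -1, 0, 0, 0, 0],
])

```text
time: 2.77
ee_pos: [0.4178, -0.2319, 0.2226]
orientation: [0.167, 0.986, 0.001, 0.0]
force: [0.0, 0.1, 0.6]
width: 0.0879
```

Emit:
drive_tool([
  [-0.04, -0.74, 0, 0, 0, 0],
  [-0.04, -0.74, 0, 0, 0, 0],
  [-0.04, -0.74, -0.3, 0, 0, 0],
  [-0.04, -0.74, -0.7, 0, 0, 0],
  [-0.04, -0.74, -1, 0, 0, 0],
  [-0.04, -0.74, -1, 0, 0, 0],
])

```text
time: 3.27
ee_pos: [0.4115, -0.3024, 0.1175]
orientation: [0.166, 0.986, 0.003, -0.004]
force: [-1.2, 0.1, -0.5]
width: 0.0876
```

Emit:
drive_tool([
  [0, 0, -0.25, 0, 0, 0],
  [0, 0, -0.5, 0, 0, 0],
  [0, 0, -0.7, 0, 0, 0],
  [0, 0, -0.85, 0, 0, 0],
  [0, 0, -0.95, 0, 0, 0],
  [0, 0, -0.95, 0, 0, 0],
  [0, 0, -0.95, 0, 0, 0],
])

```text
time: 3.85
ee_pos: [0.4142, -0.3069, 0.0283]
orientation: [0.166, 0.986, -0.0, 0.0]
force: [0.3, -1.2, -0.1]
width: 0.0879
```

Emit:
drive_tool([
  [0, 0, 0, 0, 0, 0],
  [0, 0, 0, 0, 0, 0],
  [0, 0, 0, 0, 0, 0],
  [0, 0, 0, 0, 0, 0],
  [0, 0, 0, 0, 0, 0],
  [0, 0, 0, 0, 0, 0],
  [0, 0, 0, 0, 0, 0],
  [0, 0, 0, 0, 0, 0],
], claw=0.6, force=5)

```text
time: 4.52
ee_pos: [0.4131, -0.3074, 0.0277]
orientation: [0.167, 0.986, -0.0, -0.0]
force: [-0.5, 0.2, 2.9]
width: 0.0399
```

Gripped across y. Open, turn −71°, and grip across x so it is centred both ways.

Emit:
drive_tool([
  [0, 0, 0, 0, 0, 0],
  [0, 0, 0, 0, 0, 0],
  [0, 0, 0, 0, 0, 0],
  [0, 0, 0, 0, 0, -0.04],
  [0, 0, 0, 0, 0, -0.08],
  [0, 0, 0, 0, 0, -0.12],
  [0, 0, 0, 0, 0, -0.16],
  [0, 0, 0, 0, 0, -0.2],
  [0, 0, 0, 0, 0, -0.24],
  [0, 0, 0, 0, 0, -0.28],
  [0, 0, 0, 0, 0, -0.32],
  [0, 0, 0, 0, 0, -0.36],
  [0, 0, 0, 0, 0, -0.39],
  [0, 0, 0, 0, 0, -0.39],
  [0, 0, 0, 0, 0, -0.39],
], claw=0.2)

```text
time: 5.77
ee_pos: [0.4131, -0.3073, 0.0276]
orientation: [0.702, 0.712, -0.0, -0.0]
force: [-0.3, 0.2, 0.2]
width: 0.0701
```

Emit:
drive_tool([
  [0, 0, 0, 0, 0, 0],
  [0, 0, 0, 0, 0, 0],
  [0, 0, 0, 0, 0, 0],
  [0, 0, 0, 0, 0, 0],
  [0, 0, 0, 0, 0, 0],
  [0, 0, 0, 0, 0, 0],
  [0, 0, 0, 0, 0, 0],
  [0, 0, 0, 0, 0, 0],
], claw=0.7, force=30)

```text
time: 6.43
ee_pos: [0.4132, -0.3074, 0.0276]
orientation: [0.703, 0.711, -0.0, 0.0]
force: [-0.6, 0.2, 0.2]
width: 0.04
```

Emit:
drive_tool([
  [0, 0, 0.1, 0, 0, 0],
  [0, 0, 0.3, 0, 0, 0],
  [0, 0, 0.6, 0, 0, 0],
  [0, 0, 1, 0, 0, 0],
  [0, 0, 1, 0, 0, 0],
  [0, 0, 1, 0, 0, 0],
  [0, 0, 1, 0, 0, 0],
])

```text
time: 7.02
ee_pos: [0.4128, -0.307, 0.1276]
orientation: [0.703, 0.711, -0.0, -0.0]
force: [-0.5, 0.8, -2.5]
width: 0.04
```

Emit:
drive_tool([
  [0, 0.2, 0.4, 0, 0, 0],
  [0.2, 0.6, 0.6, 0, 0, 0],
  [0.5, 1, 0.6, 0, 0, 0],
  [0.5, 1, 0.6, 0, 0, 0],
])

```text
time: 7.35
ee_pos: [0.4642, -0.204, 0.1874]
orientation: [0.703, 0.711, 0.001, -0.001]
force: [-0.4, -0.7, -2.1]
width: 0.0393
```

Emit:
drive_tool([
  [0, 0.35, 0, 0, 0, 0],
  [0, 0.7, 0, 0, 0, 0],
  [0, 1, 0, 0, 0, 0],
  [0, 1, 0, 0, 0, 0],
])

```text
time: 7.68
ee_pos: [0.4601, -0.1018, 0.1854]
orientation: [0.702, 0.712, -0.0, -0.004]
force: [-0.4, -0.2, -1.7]
width: 0.0396
```

Emit:
drive_tool([
  [0, 0.35, 0, 0, 0, 0],
  [0, 0.7, 0, 0, 0, 0],
  [0, 1, 0, 0, 0, 0],
  [0, 1, 0, 0, 0, 0],
])

```text
time: 8.02
ee_pos: [0.461, -0.0033, 0.1859]
orientation: [0.702, 0.712, -0.001, -0.003]
force: [0.6, 0.2, -1.1]
width: 0.04
```

Emit:
drive_tool([
  [0, 0.35, 0, 0, 0, 0],
  [0, 0.7, 0, 0, 0, 0],
  [0, 1, 0, 0, 0, 0],
  [0, 1, 0, 0, 0, 0],
])

```text
time: 8.35
ee_pos: [0.4621, 0.096, 0.1863]
orientation: [0.702, 0.712, -0.0, -0.002]
force: [0.2, 0.1, -1.9]
width: 0.0401
```

Emit:
drive_tool([
  [0, 0.35, 0, 0, 0, 0],
  [0, 0.7, 0, 0, 0, 0],
  [0, 1, 0, 0, 0, 0],
  [0, 1, 0, 0, 0, 0],
])

```text
time: 8.68
ee_pos: [0.4631, 0.1957, 0.1865]
orientation: [0.702, 0.712, 0.0, -0.001]
force: [0.2, 0.2, -1.9]
width: 0.0397
```

Emit:
drive_tool([
  [-0.2, 0.3, 0, 0, 0, 0],
  [-0.4, 0.6, 0, 0, 0, 0],
  [-0.6, 0.8, 0, 0, 0, 0],
  [-0.6, 0.9, 0, 0, 0, 0],
  [-0.6, 0.9, 0, 0, 0, 0],
  [-0.6, 0.9, 0, 0, 0, 0],
])

```text
time: 9.18
ee_pos: [0.4038, 0.2817, 0.187]
orientation: [0.703, 0.711, -0.001, 0.0]
force: [-0.0, 0.6, -1.6]
width: 0.0397
```

Emit:
drive_tool([
  [-0.1, 0.2, 0, 0, 0, 0],
  [-0.18, 0.41, 0, 0, 0, 0],
  [-0.18, 0.41, -0.2, 0, 0, 0],
  [-0.18, 0.41, -0.5, 0, 0, 0],
  [-0.18, 0.41, -0.75, 0, 0, 0],
  [-0.18, 0.41, -0.75, 0, 0, 0],
  [-0.18, 0.41, -0.75, 0, 0, 0],
])

```text
time: 9.77
ee_pos: [0.3852, 0.3217, 0.1116]
orientation: [0.704, 0.71, -0.002, -0.0]
force: [-0.2, 0.1, -2.1]
width: 0.0399
```

```bash
python3 - <<'E'
from h import *
a=grab('side');b=grab('top')
c=lambda im,x,y,w,h:cv2.resize(im[y:y+h,x:x+w],(400,500),interpolation=cv2.INTER_CUBIC)
cv2.imwrite('pics/c2.png',np.hstack([c(a,235,115,80,80),c(b,130,165,100,100)])[:,:,::-1])
o=env.get_obs();print(o['ee_pos'],o['ft_torque'])
for p in([.3845,.323,.072],[.3845,.323,.04],[.386,.3235,.078]):print(proj('side',p),proj('top',p))
E
```

```text
[0.38669433 0.3233245  0.11361979] [-0.04081376  0.0865301  -0.01613411]
[277.27001733 155.39472572] [170.07345366 224.93474661]
[277.51874801 164.65966138] [173.09030248 225.87823069]
[277.69731088 153.55827573] [169.3084979  224.21039854]
```

View pics/c2.png

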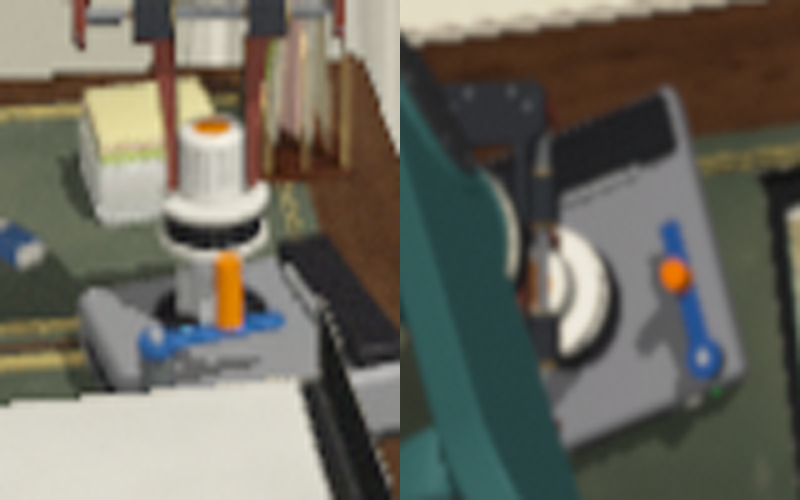

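Emit:
drive_tool([
  [-0.01, 0, -0.05, 0, 0, 0],
  [-0.01, 0, -0.1, 0, 0, 0],
  [-0.01, 0, -0.14, 0, 0, 0],
  [-0.01, 0, -0.17, 0, 0, 0],
  [-0.01, 0, -0.2, 0, 0, 0],
  [-0.01, 0, -0.2, 0, 0, 0],
  [-0.01, 0, -0.2, 0, 0, 0],
  [-0.01, 0, -0.2, 0, 0, 0],
  [-0.01, 0, -0.2, 0, 0, 0],
])

```text
time: 10.62
ee_pos: [0.3843, 0.3238, 0.0927]
orientation: [0.703, 0.711, 0.0, -0.0]
force: [0.6, 0.3, -1.0]
width: 0.0396
```

Emit:
drive_tool([
  [0, 0, -0.01, 0, 0, 0],
  [0, 0, -0.02, 0, 0, 0],
  [0, 0, -0.03, 0, 0, 0],
  [0, 0, -0.03, 0, 0, 0],
  [0, 0, -0.03, 0, 0, 0],
  [0, 0, -0.03, 0, 0, 0],
])

```text
time: 11.12
ee_pos: [0.3841, 0.3237, 0.0896]
orientation: [0.703, 0.711, -0.0, -0.0]
force: [0.5, -0.6, -1.0]
width: 0.0396
```

Emit:
drive_tool([
  [0, 0, -0.005, 0, 0, 0],
  [0, 0, -0.01, 0, 0, 0],
  [0, 0, -0.015, 0, 0, 0],
  [0, 0, -0.02, 0, 0, 0],
  [0, 0, -0.02, 0, 0, 0],
  [0, 0, -0.02, 0, 0, 0],
])

```text
time: 11.62
ee_pos: [0.3843, 0.3238, 0.0884]
orientation: [0.703, 0.711, 0.0, 0.0]
force: [-0.8, -1.4, 9.6]
width: 0.0403
```

Emit:
drive_tool([
  [0, 0, 0, 0, 0, 0.01],
  [0, 0, 0, 0, 0, 0.02],
  [0, 0, 0, 0, 0, 0.03],
  [0, 0, 0, 0, 0, 0.03],
])

```text
time: 11.95
ee_pos: [0.3842, 0.3244, 0.0884]
orientation: [0.669, 0.744, 0.001, -0.0]
force: [-2.7, 1.3, 6.8]
width: 0.0402
```

Emit:
drive_tool([
  [0, 0, 0, 0, 0, 0.01],
  [0, 0, 0, 0, 0, 0.02],
  [0, 0, 0, 0, 0, 0.03],
  [0, 0, 0, 0, 0, 0.03],
])

```text
time: 12.28
ee_pos: [0.3842, 0.3246, 0.0884]
orientation: [0.633, 0.774, 0.001, -0.001]
force: [-2.5, 2.1, 7.5]
width: 0.0399
```

Emit:
drive_tool([
  [0, 0, 0, 0, 0, 0.01],
  [0, 0, 0, 0, 0, 0.02],
  [0, 0, 0, 0, 0, 0.03],
  [0, 0, 0, 0, 0, 0.03],
])

```text
time: 12.62
ee_pos: [0.3841, 0.3246, 0.0883]
orientation: [0.596, 0.803, 0.001, -0.0]
force: [-2.3, 1.9, 7.1]
width: 0.0401
```

Emit:
drive_tool([
  [0, 0, 0, 0, 0, 0.01],
  [0, 0, 0, 0, 0, 0.02],
  [0, 0, 0, 0, 0, 0.03],
  [0, 0, 0, 0, 0, 0.03],
])

```text
time: 12.95
ee_pos: [0.3841, 0.3244, 0.088]
orientation: [0.557, 0.83, 0.001, -0.0]
force: [-1.3, 1.6, 4.2]
width: 0.0397
```

Emit:
drive_tool([
  [0, 0, -0.005, 0, 0, 0],
  [0, 0, -0.01, 0, 0, 0],
  [0, 0, -0.01, 0, 0, 0.01],
  [0, 0, -0.01, 0, 0, 0.015],
  [0, 0, -0.01, 0, 0, 0.015],
])

```text
time: 13.37
ee_pos: [0.3843, 0.324, 0.0872]
orientation: [0.538, 0.843, 0.0, -0.0]
force: [-2.3, 1.5, 8.0]
width: 0.04
```

Emit:
drive_tool([
  [0, 0, 0, 0, 0, 0.01],
  [0, 0, 0, 0, 0, 0.02],
  [0, 0, 0, 0, 0, 0.02],
  [0, 0, 0, 0, 0, 0.02],
])

```text
time: 13.7
ee_pos: [0.3838, 0.3233, 0.0863]
orientation: [0.512, 0.859, -0.0, -0.0]
force: [-1.6, 0.5, -2.0]
width: 0.0401
```

```bash
python3 - <<'E'
from h import *
o=env.get_obs();print(o['ee_pos'],o['force'],o['ft_torque'],o['width'])
a=grab('side')
cv2.imwrite('pics/c3.png',cv2.resize(a[115:195,235:315],(600,600),interpolation=cv2.INTER_CUBIC)[:,:,::-1])
E
```

```text
[0.38377441 0.32334027 0.08629767] [-1.5723903   0.53401917 -1.97708302] [0.05470336 0.21583476 0.01723915] 0.040080736956971265
```

View pics/c3.png

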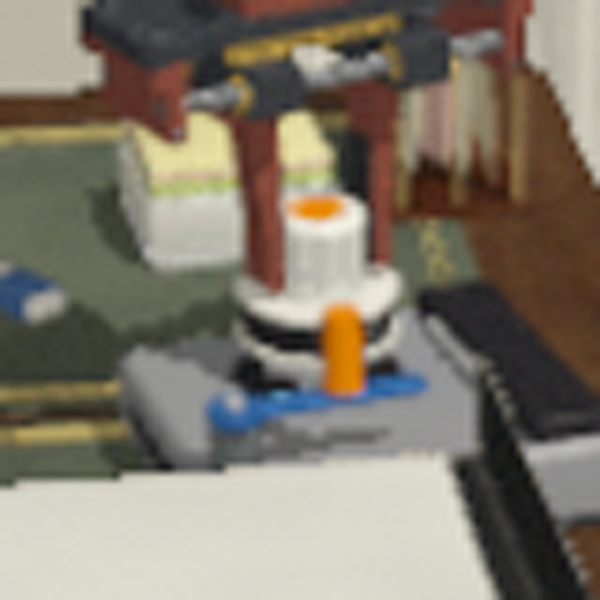

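The force fell to plain reel weight and z dropped, so the teeth have meshed. The reel stands level on the spindle at about pixel (277,158). Sliding down next.

Emit:
drive_tool([
  [0, 0, -0.015, 0, 0, 0],
  [0, 0, -0.03, 0, 0, 0],
  [0, 0, -0.04, 0, 0, 0],
  [0, 0, -0.05, 0, 0, 0],
  [0, 0, -0.05, 0, 0, 0],
])

```text
time: 14.17
ee_pos: [0.3836, 0.3234, 0.0812]
orientation: [0.511, 0.859, -0.001, -0.0]
force: [-1.6, 0.7, -2.3]
width: 0.0397
```

Emit:
drive_tool([
  [0, 0, -0.015, 0, 0, 0],
  [0, 0, -0.03, 0, 0, 0],
  [0, 0, -0.045, 0, 0, 0],
  [0, 0, -0.06, 0, 0, 0],
  [0, 0, -0.075, 0, 0, 0],
  [0, 0, -0.09, 0, 0, 0],
  [0, 0, -0.1, 0, 0, 0],
  [0, 0, -0.1, 0, 0, 0],
])

```text
time: 14.83
ee_pos: [0.3836, 0.3235, 0.0713]
orientation: [0.511, 0.859, -0.0, -0.0]
force: [-4.4, 1.0, -0.2]
width: 0.0401
```

Emit:
drive_tool([
  [0, 0, -0.01, 0, 0, 0],
  [0, 0, -0.02, 0, 0, 0],
  [0, 0, -0.03, 0, 0, 0],
  [0, 0, -0.035, 0, 0, 0],
  [0, 0, -0.035, 0, 0, 0],
  [0, 0, -0.035, 0, 0, 0],
])

```text
time: 15.33
ee_pos: [0.3834, 0.324, 0.0684]
orientation: [0.511, 0.859, -0.0, -0.001]
force: [-7.8, 2.9, 6.0]
width: 0.0399
```

Emit:
drive_tool([
  [-0.005, 0.002, 0, 0, 0, 0],
  [-0.01, 0.003, 0, 0, 0, 0],
  [-0.01, 0.003, -0.004, 0, 0, 0],
  [-0.01, 0.003, -0.008, 0, 0, 0],
  [-0.01, 0.003, -0.008, 0, 0, 0],
])

```text
time: 15.75
ee_pos: [0.3832, 0.3244, 0.0678]
orientation: [0.511, 0.859, 0.0, -0.0]
force: [-5.5, 1.5, 8.3]
width: 0.0398
```

Emit:
drive_tool([
  [0, 0, 0, 0, 0, 0],
  [0, 0, 0, 0, 0, 0],
  [0, 0, 0, 0, 0, 0],
  [0, 0, 0, 0, 0, 0],
  [0, 0, 0, 0, 0, 0],
], claw=0.3)

```text
time: 16.17
ee_pos: [0.3839, 0.3241, 0.0674]
orientation: [0.511, 0.859, 0.0, 0.0]
force: [-0.5, -0.4, 0.1]
width: 0.0613
```

Emit:
drive_tool([
  [0, 0, 0.1, 0, 0, 0],
  [0, 0, 0.2, 0, 0, 0],
  [0, 0, 0.4, 0, 0, 0],
  [0, 0, 0.7, 0, 0, 0],
  [0, 0, 1, 0, 0, 0],
  [0, 0, 1, 0, 0, 0],
  [0, 0, 1, 0, 0, 0],
])

```text
time: 16.75
ee_pos: [0.3848, 0.325, 0.1701]
orientation: [0.511, 0.859, 0.003, 0.001]
force: [-0.1, -0.5, 0.4]
width: 0.061
```

```bash
python3 - <<'E'
from h import *
o=env.get_obs();print(o['ee_pos'],o['force'],o['width'])
a=grab('side');b=grab('top')
c=lambda im,x,y,w,h:cv2.resize(im[y:y+h,x:x+w],(400,500),interpolation=cv2.INTER_CUBIC)
cv2.imwrite('pics/c4.png',np.hstack([c(a,235,115,80,80),c(b,130,165,100,100)])[:,:,::-1])
O=((5,150,120),(20,255,255))
for k in blobs('s',a,*O,(240,130,90,60)):print('side',k,onz('side',*k[1],.096))
for k in blobs('t',b,*O,(150,190,70,60)):print('top',k,onz('top',*k[1],.105))
print('expected top disc side px',proj('side',[.384,.3235,.096]))
E
```

```text
[0.38476223 0.32499326 0.17006729] [-0.14041066 -0.46550684  0.3818675 ] 0.06102414322410919
side (np.int32(10), array([276.5, 147.6]), array([274, 147,   6,   2], dtype=int32)) [0.3827466  0.32885328 0.096     ]
side (np.int32(50), array([280.4 , 161.26]), array([278, 156,   6,  11], dtype=int32)) [0.39311035 0.22381534 0.096     ]
top (np.int32(34), array([198.09, 219.59]), array([195, 217,   8,   6], dtype=int32)) [0.39384617 0.23897561 0.105     ]
top (np.int32(13), array([154.31, 221.46]), array([153, 219,   4,   6], dtype=int32)) [0.39196718 0.35658073 0.105     ]
top (np.int32(23), array([167.7 , 222.83]), array([164, 221,   7,   6], dtype=int32)) [0.38732828 0.32056206 0.105     ]
expected top disc side px [276.91798717 148.24592269]
```

View pics/c4.png

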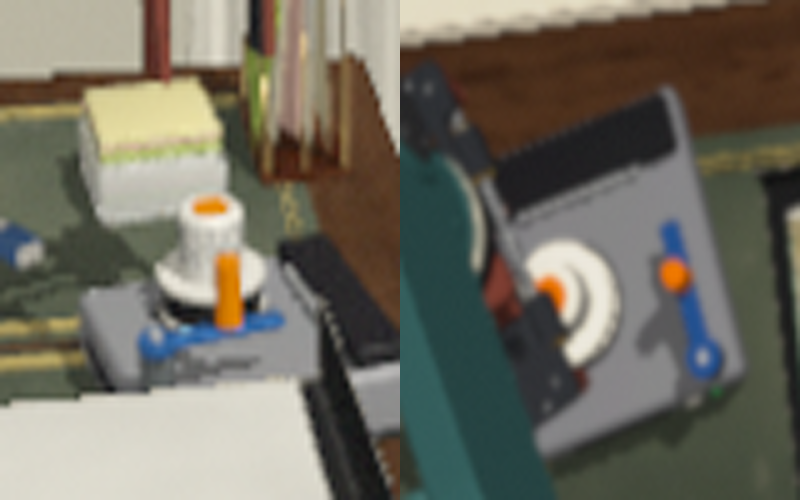

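Reel sits home: collar disc at about (277,148) as expected at that height, and released TCP was 21 mm below the ribs contact. Now the knob.

Emit:
drive_tool([
  [0, 0, 0, 0, 0, -0.035],
  [0, 0, 0, 0, 0, -0.07],
  [0, -0.2, 0, 0, 0, -0.11],
  [0, -0.4, 0, 0, 0, -0.15],
  [0.05, -0.6, 0, 0, 0, -0.19],
  [0.1, -0.85, 0, 0, 0, -0.23],
  [0.1, -0.85, 0, 0, 0, -0.27],
  [0.1, -0.85, 0, 0, 0, -0.31],
  [0.1, -0.85, 0, 0, 0, -0.35],
  [0.1, -0.85, 0, 0, 0, -0.39],
  [0.1, -0.85, 0, 0, 0, -0.43],
  [0.1, -0.85, 0, 0, 0, -0.47],
  [0.1, -0.85, 0, 0, 0, -0.51],
  [0.1, -0.85, 0, 0, 0, -0.555],
  [0.1, -0.85, 0, 0, 0, -0.555],
  [0.1, -0.85, 0, 0, 0, -0.555],
  [0.1, -0.85, 0, 0, 0, -0.555],
], claw=0.5)

```text
time: 18.27
ee_pos: [0.3926, 0.2387, 0.1667]
orientation: [0.987, 0.163, -0.001, 0.0]
force: [0.2, 0.4, 0.3]
width: 0.0441
```

```bash
python3 - <<'E'
from h import *
o=env.get_obs();print(o['ee_pos'],o['width'],R.from_quat(o['orientation']).as_matrix()[:,1])
# reel check from the top: white flange, orange disc
b=grab('top');a=grab('side')
c=lambda im,x,y,w,h:cv2.resize(im[y:y+h,x:x+w],(400,500),interpolation=cv2.INTER_CUBIC)
cv2.imwrite('pics/c5.png',np.hstack([c(a,235,115,80,80),c(b,130,165,100,100)])[:,:,::-1])
E
```

```text
[0.39255501 0.2387134  0.16665014] 0.04410857869399587 [ 3.22454313e-01 -9.46585028e-01  2.05188455e-05]
```

View pics/c5.png

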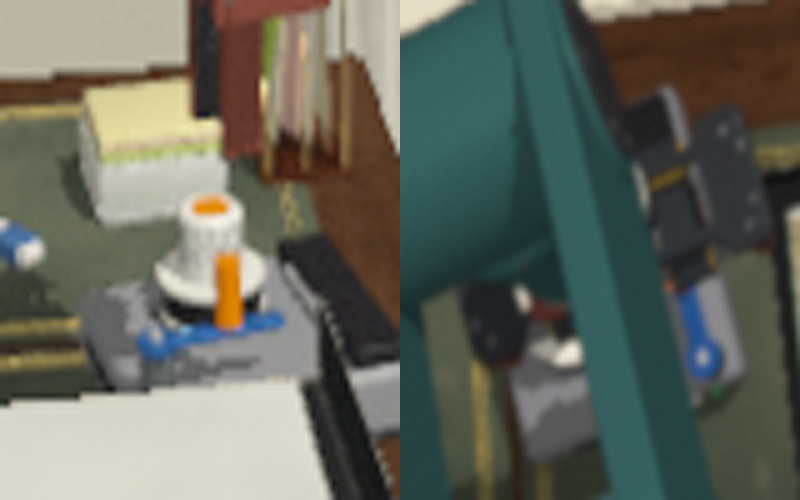

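The gripper hangs above the knob (knob at side pixel ≈ (281,161)) and the reel has not moved. Descend and grip.

Emit:
drive_tool([
  [0.01, 0, -0.25, 0, 0, 0],
  [0.01, 0, -0.45, 0, 0, 0],
  [0.01, 0, -0.6, 0, 0, 0],
  [0.01, 0, -0.75, 0, 0, 0],
  [0.01, 0, -0.85, 0, 0, 0],
  [0.01, 0, -0.89, 0, 0, 0],
  [0.01, 0, -0.89, 0, 0, 0],
  [0.01, 0, -0.89, 0, 0, 0],
])

```text
time: 19.03
ee_pos: [0.3943, 0.2391, 0.0785]
orientation: [0.987, 0.162, 0.0, -0.0]
force: [-0.1, -0.1, 0.0]
width: 0.044
```

Emit:
drive_tool([
  [0, 0, 0, 0, 0, 0],
  [0, 0, 0, 0, 0, 0],
  [0, 0, 0, 0, 0, 0],
  [0, 0, 0, 0, 0, 0],
  [0, 0, 0, 0, 0, 0],
  [0, 0, 0, 0, 0, 0],
], claw=0.9, force=6)

```text
time: 19.53
ee_pos: [0.3945, 0.2391, 0.0786]
orientation: [0.987, 0.162, 0.0, -0.0]
force: [-0.3, 0.3, 2.3]
width: 0.0161
```

```bash
python3 - <<'E'
import numpy as np
p=np.array([.3521,.2248]);k=np.array([.3937,.2388]);v=k-p;v*=45/np.linalg.norm(v);p=k-v
for a in range(0,70,6):
    c,s=np.cos(np.radians(a)),np.sin(np.radians(a));d=np.array([[c,-s],[s,c]])@v-v;print(a,(d*10).round(3),round(a/180,3))
E
```

```text
0 [0. 0.] 0.0
6 [-17.34   43.795] 0.033
12 [-39.162  85.537] 0.067
18 [-65.228 124.769] 0.1
24 [-95.252 161.062] 0.133
30 [-128.906  194.018] 0.167
36 [-165.82   223.276] 0.2
42 [-205.589  248.514] 0.233
48 [-247.78   269.458] 0.267
54 [-291.928  285.876] 0.3
60 [-337.55  297.59] 0.333
66 [-384.147  304.471] 0.367
```

Emit:
drive_tool([
  [-0.008, 0.022, 0, 0, 0, 0.017],
  [-0.017, 0.044, 0, 0, 0, 0.033],
  [-0.028, 0.065, 0, 0, 0, 0.05],
  [-0.039, 0.086, 0, 0, 0, 0.067],
  [-0.052, 0.105, 0, 0, 0, 0.083],
  [-0.065, 0.125, 0, 0, 0, 0.1],
  [-0.08, 0.143, 0, 0, 0, 0.117],
  [-0.095, 0.161, 0, 0, 0, 0.133],
  [-0.095, 0.161, 0, 0, 0, 0.133],
])

```text
time: 20.28
ee_pos: [0.3851, 0.2558, 0.0787]
orientation: [0.932, 0.364, 0.001, -0.0]
force: [0.3, 1.5, 2.8]
width: 0.0163
```

Smooth. From 24° on to 48° (shifts relative to now).

Emit:
drive_tool([
  [-0.016, 0.017, 0, 0, 0, 0.017],
  [-0.034, 0.033, 0, 0, 0, 0.034],
  [-0.052, 0.048, 0, 0, 0, 0.05],
  [-0.071, 0.062, 0, 0, 0, 0.067],
  [-0.09, 0.075, 0, 0, 0, 0.083],
  [-0.11, 0.087, 0, 0, 0, 0.1],
  [-0.131, 0.098, 0, 0, 0, 0.117],
  [-0.153, 0.108, 0, 0, 0, 0.134],
  [-0.153, 0.108, 0, 0, 0, 0.134],
])

```text
time: 21.03
ee_pos: [0.3704, 0.2669, 0.0787]
orientation: [0.835, 0.55, 0.001, -0.0]
force: [1.9, 4.0, -0.0]
width: 0.016
```

Emit:
drive_tool([
  [-0.022, 0.009, 0, 0, 0, 0.017],
  [-0.044, 0.016, 0, 0, 0, 0.033],
  [-0.044, 0.016, 0, 0, 0, 0.033],
  [-0.044, 0.016, 0, 0, 0, 0.033],
])

```text
time: 21.37
ee_pos: [0.3663, 0.2686, 0.0787]
orientation: [0.807, 0.591, 0.002, -0.0]
force: [2.1, 4.4, -0.8]
width: 0.0157
```

Emit:
drive_tool([
  [-0.015, 0.008, 0, 0, 0, 0.011],
  [-0.03, 0.013, 0, 0, 0, 0.022],
  [-0.045, 0.016, 0, 0, 0, 0.033],
  [-0.045, 0.016, 0, 0, 0, 0.033],
  [-0.045, 0.016, 0, 0, 0, 0.033],
])

```text
time: 21.78
ee_pos: [0.3635, 0.2692, 0.0788]
orientation: [0.775, 0.632, 0.002, 0.001]
force: [8.0, -1.3, -3.0]
width: 0.0155
```

Emit:
drive_tool([
  [-0.01, 0.001, 0, 0, 0, 0],
  [-0.02, 0.002, 0, 0, 0, 0],
  [-0.03, 0.003, 0, 0, 0, 0],
  [-0.03, 0.003, 0, 0, 0, 0],
])

```text
time: 22.12
ee_pos: [0.3619, 0.2696, 0.0788]
orientation: [0.775, 0.632, 0.003, 0.002]
force: [11.9, -3.1, -6.4]
width: 0.0189
```

Emit:
drive_tool([
  [0.01, 0, 0, 0, 0, 0],
  [0.015, 0, 0, 0, 0, 0],
  [0.015, 0, 0, 0, 0, 0],
  [0.015, 0, 0, 0, 0, 0],
  [0.015, 0, 0, 0, 0, 0],
  [0.015, 0, 0, 0, 0, 0],
], claw=0.6)

```text
time: 22.62
ee_pos: [0.3585, 0.2692, 0.0782]
orientation: [0.774, 0.633, -0.0, -0.0]
force: [-0.1, 0.4, 0.9]
width: 0.0355
```

Emit:
drive_tool([
  [0, 0, 0.15, 0, 0, 0],
  [0, 0, 0.4, 0, 0, 0],
  [0, 0, 0.7, 0, 0, 0],
  [0, 0, 1, 0, 0, 0],
  [0, 0, 1, 0, 0, 0],
])

```text
time: 23.03
ee_pos: [0.3618, 0.2711, 0.1831]
orientation: [0.774, 0.633, 0.004, 0.001]
force: [-1.1, 1.6, 0.7]
width: 0.0354
```

Emit:
drive_tool([
  [0.5, -1, 0.2, 0, 0, 0],
  [0.5, -1, 0.2, 0, 0, 0],
  [0.5, -1, 0.2, 0, 0, 0],
  [0.5, -1, 0.2, 0, 0, 0],
  [0.5, -1, 0.2, 0, 0, 0],
])

```text
time: 23.45
ee_pos: [0.4093, 0.1685, 0.1981]
orientation: [0.775, 0.632, 0.0, -0.0]
force: [-0.6, -0.4, -0.2]
width: 0.0352
```

Emit:
drive_tool([
  [0.5, -1, 0.2, 0, 0, 0],
  [0.5, -1, 0.2, 0, 0, 0],
  [0.5, -1, 0.2, 0, 0, 0],
  [0.5, -1, 0.2, 0, 0, 0],
  [0.5, -1, 0.2, 0, 0, 0],
])

```text
time: 23.87
ee_pos: [0.4588, 0.0696, 0.2178]
orientation: [0.775, 0.632, -0.0, -0.001]
force: [0.4, 1.1, 0.5]
width: 0.0351
```

Emit:
drive_tool([
  [0, -1, 0, 0, 0, 0],
  [0, -1, 0, 0, 0, 0],
  [0, -1, 0, 0, 0, 0],
  [0, -1, 0, 0, 0, 0],
  [0, -1, 0, 0, 0, 0],
])

```text
time: 24.28
ee_pos: [0.4579, -0.0291, 0.2176]
orientation: [0.774, 0.633, -0.0, -0.001]
force: [0.0, 1.4, -0.7]
width: 0.0349
```

```bash
python3 - <<'E'
from h import *
b=grab('top','t9.png');a=grab('side','s9.png')
c=lambda im,x,y,w,h:cv2.resize(im[y:y+h,x:x+w],(400,500),interpolation=cv2.INTER_CUBIC)
cv2.imwrite('pics/c6.png',np.hstack([c(a,235,115,80,80),c(b,130,165,100,100)])[:,:,::-1])
O=((5,150,120),(20,255,255))
for k in blobs('s',a,*O,(240,130,90,60)):print('side',k,onz('side',*k[1],.096))
for k in blobs('t',b,*O,(140,190,80,60)):print('top',k,onz('top',*k[1],.105),onz('top',*k[1],.096))
E
```

```text
side (np.int32(10), array([276.5, 147.6]), array([274, 147,   6,   2], dtype=int32)) [0.3827466  0.32885328 0.096     ]
side (np.int32(53), array([270.11, 157.32]), array([268, 152,   5,  12], dtype=int32)) [0.36289388 0.25442072 0.096     ]
top (np.int32(41), array([166.76, 224.  ]), array([164, 221,   7,   7], dtype=int32)) [0.38425608 0.32308332 0.105     ] [0.38509185 0.32555719 0.096     ]
top (np.int32(33), array([187.97, 230.82]), array([185, 228,   7,   6], dtype=int32)) [0.36450072 0.2662271  0.105     ] [0.36518374 0.26826137 0.096     ]
```

View pics/c6.png

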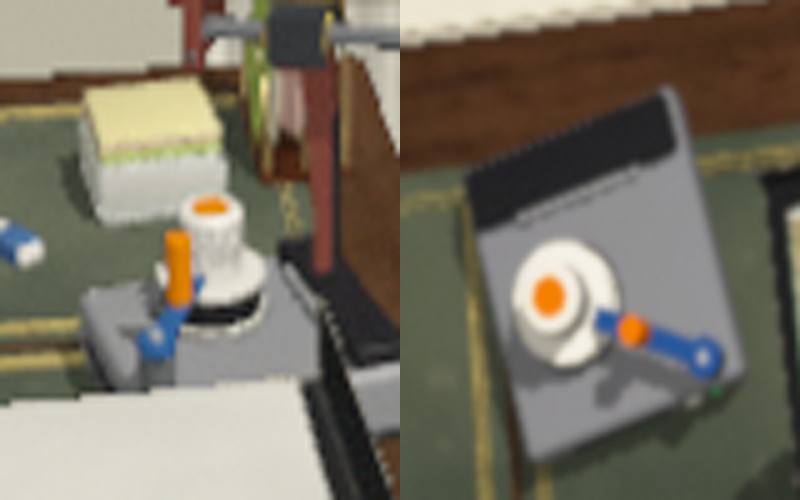

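```bash
python3 - <<'E'
from h import *
def lines(f,boxes):
    im=cv2.imread('pics/'+f);hsv=cv2.cvtColor(im,cv2.COLOR_BGR2HSV)
    m=cv2.inRange(hsv,(95,90,50),(128,255,255));z=np.zeros_like(m);x,y,w,h=boxes;z[y:y+h,x:x+w]=m[y:y+h,x:x+w]
    v,u=np.nonzero(z);P=np.array([onz('top',a,b,.069)[:2] for a,b in zip(u,v)])
    d=cv2.fitLine(P.astype(np.float32),cv2.DIST_L2,0,1e-4,1e-4).ravel();t=(P-d[2:])@d[:2]
    print(f,len(P),np.degrees(np.arctan2(d[1],d[0]))%180,'extent',np.ptp(t),P.min(0),P.max(0))
lines('t1.png',(182,200,38,50));lines('t9.png',(170,215,45,35))
# printer right edge / yaw from black cover & grey body (min area rect at z=.04)
im=cv2.imread('pics/t9.png');hsv=cv2.cvtColor(im,cv2.COLOR_BGR2HSV)
m=cv2.inRange(hsv,(0,0,90),(180,45,170));m[:175]=0;m[265:]=0;m[:,:140]=0;m[:,218:]=0
m=cv2.morphologyEx(m,cv2.MORPH_CLOSE,np.ones((5,5)));c=max(cv2.findContours(m,0,1)[0],key=cv2.contourArea)
Q=np.array([onz('top',*p[0],.04)[:2]*1000 for p in c],np.float32);print(cv2.minAreaRect(Q))
E
```

```text
t1.png 135 17.807753 extent 0.09040250544299593 [0.34066251 0.21376579] [0.42693799 0.25468787]
t9.png 115 72.28128 extent 0.08867888578040775 [0.34066251 0.21376579] [0.37834159 0.29912326]
((400.34307861328125, 299.5706481933594), (175.8191680908203, 165.70599365234375), 17.78215980529785)
```

Angle from the blue bar is about 54.5° swept, short of the 60° stop, so I'll re-grip the knob and push on.

Emit:
drive_tool([
  [0, 1, 0, 0, 0, 0],
  [0, 1, 0, 0, 0, 0],
  [0, 1, 0, 0, 0, 0],
  [0, 1, 0, 0, 0, 0],
], claw=0.5)

```text
time: 24.72
ee_pos: [0.4578, 0.074, 0.2181]
orientation: [0.772, 0.635, 0.0, -0.001]
force: [0.6, 0.2, 0.4]
width: 0.0439
```

Emit:
drive_tool([
  [-0.45, 1, 0, 0, 0, 0],
  [-0.45, 1, 0, 0, 0, 0],
  [-0.45, 1, 0, 0, 0, 0],
  [-0.45, 1, 0, 0, 0, 0],
])

```text
time: 25.05
ee_pos: [0.4109, 0.1729, 0.218]
orientation: [0.773, 0.635, -0.0, -0.001]
force: [0.6, -1.0, 0.3]
width: 0.0436
```

Emit:
drive_tool([
  [-0.49, 0.97, -0.5, 0, 0, 0],
  [-0.49, 0.97, -0.5, 0, 0, 0],
  [-0.49, 0.97, -0.5, 0, 0, 0],
  [-0.49, 0.97, -0.5, 0, 0, 0],
  [-0.49, 0.97, -0.5, 0, 0, 0],
  [-0.49, 0.97, -0.5, 0, 0, 0],
])

```text
time: 25.55
ee_pos: [0.3653, 0.266, 0.1684]
orientation: [0.774, 0.634, -0.0, 0.0]
force: [-0.1, -0.2, 0.2]
width: 0.0438
```

Emit:
drive_tool([
  [0, 0.01, -0.25, 0, 0, 0],
  [0, 0.01, -0.5, 0, 0, 0],
  [0, 0.01, -0.7, 0, 0, 0],
  [0, 0.01, -0.85, 0, 0, 0],
  [0, 0.01, -0.89, 0, 0, 0],
  [0, 0.01, -0.89, 0, 0, 0],
  [0, 0.01, -0.89, 0, 0, 0],
])

```text
time: 26.13
ee_pos: [0.3661, 0.2669, 0.0801]
orientation: [0.774, 0.633, 0.0, 0.0]
force: [-0.2, 0.2, -0.4]
width: 0.0442
```

Emit:
drive_tool([
  [0, 0, 0, 0, 0, 0],
  [0, 0, 0, 0, 0, 0],
  [0, 0, 0, 0, 0, 0],
  [0, 0, 0, 0, 0, 0],
  [0, 0, 0, 0, 0, 0],
  [0, 0, 0, 0, 0, 0],
], claw=0.9, force=15)

```text
time: 26.63
ee_pos: [0.3651, 0.2676, 0.0797]
orientation: [0.774, 0.633, 0.0, -0.0]
force: [-0.3, 0.0, 5.1]
width: 0.0155
```

Emit:
drive_tool([
  [-0.005, 0.001, 0, 0, 0, 0],
  [-0.01, 0.002, 0, 0, 0, 0],
  [-0.01, 0.002, 0, 0, 0, 0],
  [-0.01, 0.002, 0, 0, 0, 0],
])

```text
time: 26.97
ee_pos: [0.3647, 0.2678, 0.0797]
orientation: [0.774, 0.633, 0.001, 0.0]
force: [0.9, -1.1, 6.5]
width: 0.0159
```

Emit:
drive_tool([
  [-0.005, 0.001, 0, 0, 0, 0],
  [-0.01, 0.002, 0, 0, 0, 0],
  [-0.01, 0.002, 0, 0, 0, 0],
  [-0.01, 0.002, 0, 0, 0, 0],
])

```text
time: 27.3
ee_pos: [0.3641, 0.268, 0.0797]
orientation: [0.774, 0.633, 0.001, 0.0]
force: [3.2, -3.4, 4.6]
width: 0.0158
```

Emit:
drive_tool([
  [-0.01, -0.004, 0, 0, 0, 0],
  [-0.02, -0.006, 0, 0, 0, 0],
  [-0.02, -0.006, 0, 0, 0, 0],
  [-0.02, -0.006, 0, 0, 0, 0],
])

```text
time: 27.63
ee_pos: [0.3635, 0.2683, 0.0798]
orientation: [0.774, 0.633, 0.002, 0.001]
force: [6.6, 0.2, 0.9]
width: 0.0156
```

Emit:
drive_tool([
  [-0.01, 0, 0, 0, 0, 0],
  [-0.02, 0, 0, 0, 0, 0],
  [-0.02, 0, 0, 0, 0, 0],
  [-0.02, 0, 0, 0, 0, 0],
])

```text
time: 27.97
ee_pos: [0.3633, 0.2684, 0.0799]
orientation: [0.774, 0.633, 0.004, 0.001]
force: [11.4, -1.6, -4.1]
width: 0.0157
```

```bash
python3 - <<'E'
from h import *
a=grab('side');o=env.get_obs();print(o['ee_pos'],o['force'],o['ft_torque'],o['width'])
for k in blobs('s',a,(5,150,120),(20,255,255),(240,130,90,60)):print(k)
cv2.imwrite('pics/c7.png',cv2.resize(a[115:195,235:315],(600,600),interpolation=cv2.INTER_CUBIC)[:,:,::-1])
E
```

```text
[0.36332837 0.26838024 0.07987608] [11.45852698 -1.21548334 -3.40736149] [-0.33389896 -1.836337    0.07245301] 0.01564517767513865
(np.int32(6), array([278. , 147.5]), array([277, 147,   3,   2], dtype=int32))
(np.int32(60), array([270.1 , 157.53]), array([268, 152,   6,  12], dtype=int32))
```

View pics/c7.png

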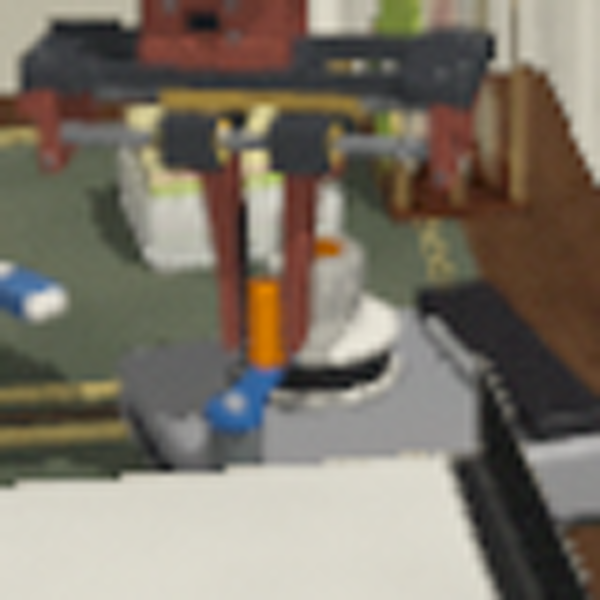

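The knob stays at (270,157) under 11 N, the same place where it stopped before, so this is the hard stop. Measured by the two grip positions, the swing is 57° plus a small start angle. Release and retreat.

Emit:
drive_tool([
  [0.01, 0, 0, 0, 0, 0],
  [0.02, 0, 0, 0, 0, 0],
  [0.03, 0, 0, 0, 0, 0],
  [0.035, 0, 0, 0, 0, 0],
  [0.035, 0, 0, 0, 0, 0],
])

```text
time: 28.43
ee_pos: [0.3635, 0.2683, 0.0797]
orientation: [0.774, 0.633, 0.001, -0.0]
force: [3.6, 3.5, 3.8]
width: 0.0155
```

Emit:
drive_tool([
  [0, 0, 0, 0, 0, 0],
  [0, 0, 0, 0, 0, 0],
  [0, 0, 0, 0, 0, 0],
  [0, 0, 0, 0, 0, 0],
  [0, 0, 0, 0, 0, 0],
], claw=0.5)

```text
time: 28.85
ee_pos: [0.3614, 0.2667, 0.0789]
orientation: [0.774, 0.633, -0.001, -0.0]
force: [0.7, -0.5, 0.4]
width: 0.0427
```

Emit:
drive_tool([
  [0, 0, 0.15, 0, 0, 0],
  [0, 0, 0.4, 0, 0, 0],
  [0, 0, 0.7, 0, 0, 0],
  [0, 0, 1, 0, 0, 0],
  [0, 0, 1, 0, 0, 0],
])

```text
time: 29.27
ee_pos: [0.3652, 0.2687, 0.184]
orientation: [0.774, 0.633, 0.004, 0.001]
force: [0.3, 0.8, 0.4]
width: 0.0442
```

Emit:
drive_tool([
  [0.5, -1, 0.2, 0, 0, 0],
  [0.5, -1, 0.2, 0, 0, 0],
  [0.5, -1, 0.2, 0, 0, 0],
  [0.5, -1, 0.2, 0, 0, 0],
  [0.5, -1, 0.2, 0, 0, 0],
])

```text
time: 29.68
ee_pos: [0.4126, 0.1661, 0.199]
orientation: [0.775, 0.632, -0.0, -0.0]
force: [-0.9, 0.8, -1.2]
width: 0.0438
```

Emit:
drive_tool([
  [0.5, -1, 0.2, 0, 0, 0],
  [0.5, -1, 0.2, 0, 0, 0],
  [0.5, -1, 0.2, 0, 0, 0],
  [0.5, -1, 0.2, 0, 0, 0],
  [0.5, -1, 0.2, 0, 0, 0],
  [0.5, -1, 0.2, 0, 0, 0],
])

```text
time: 30.18
ee_pos: [0.461, 0.0684, 0.2184]
orientation: [0.774, 0.633, -0.001, -0.001]
force: [0.5, 0.1, 0.1]
width: 0.0439
```

```bash
python3 - <<'E'
from h import *
b=grab('top','t10.png');a=grab('side','s10.png')
O=((5,150,120),(20,255,255))
for k in blobs('s',a,*O,(240,130,90,60)):print('side',k)
for k in blobs('t',b,*O,(140,190,80,60)):print('top',k[1],onz('top',*k[1],.105))
o=env.get_obs();print(o['time'],o['force'])
E
```

```text
side (np.int32(10), array([276.5, 147.6]), array([274, 147,   6,   2], dtype=int32))
side (np.int32(53), array([270.11, 157.32]), array([268, 152,   5,  12], dtype=int32))
top [166.76 224.  ] [0.38425608 0.32308332 0.105     ]
top [187.5  230.68] [0.36490763 0.26748383 0.105     ]
30.2833 [ 0.78522068 -0.32351455  0.48527685]
```

```bash
python3 -c "
from h import env
print(env.hand_in())"
```

```text
the job is handed in; nothing more can be done
None
```

The reel is loaded on the spindle, the keeper is swung in over its flange, and the job is handed in at about 30 s of the 72 s allowed. No verdict was reported.

- **Reel:** I gripped it by the collar and pressed it on the ribs with 4–10 N. I only needed to turn it one way, about 28°, before the teeth meshed. I then slid it down until the deck stopped it, pressing about 8 N, and let go. The released height was 21 mm below the rib contact height, which matches fully home. The reel's position in the pictures did not change after that.
- **Keeper:** I swung it by the orange knob until it stopped. I then gripped the knob again and pushed with about 11 N, and it did not move further in the pictures.
- **Check that disagreed:** a line fitted to the blue bar gave a swing of about 54.5°, and the two grip positions gave about 57°. The full stop is 60°. The difference is explained only if the keeper started a few degrees in (allowed 0–8.6°) with some camera error. I took the hard block as the stop.
- **Bystanders:** the arm went near none of them, but I did not compare their positions before and after.

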